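# Cure the dental models

## Task

Cure the blue-based dental models on the bench: slide the lamp fader down to off at its red-dot end, pull the curing unit's drawer out to its stop, and stand every blue-based model upright on the drawer's floor, side by side. Then push the drawer fully home and only after that slide the fader up until its white line is level with the green pointer; the lamp must stay off while the drawer is open. Leave the bare cast and everything else on the bench where they are.

Things in the scene. Friction and masses are not known exactly. Their poses are not given: they have to be found in the camera images.
- model0: Dental model to be cured: blue plastic base 50 x 56 x 26 mm (x, y, z) with a cream plaster block and a yellow wax arch of teeth on it, 45 mm high in all, about 150 g. Origin: centre of the underside of the blue base, z up. There are two to four of them in all; an absent one reads None.
- model1: Dental model to be cured: blue plastic base 50 x 56 x 26 mm (x, y, z) with a cream plaster block and a yellow wax arch of teeth on it, 45 mm high in all, about 150 g. Origin: centre of the underside of the blue base, z up. There are two to four of them in all; an absent one reads None.
- model2: Dental model to be cured: blue plastic base 50 x 56 x 26 mm (x, y, z) with a cream plaster block and a yellow wax arch of teeth on it, 45 mm high in all, about 150 g. Origin: centre of the underside of the blue base, z up. There are two to four of them in all; an absent one reads None.
- model3: Dental model to be cured: blue plastic base 50 x 56 x 26 mm (x, y, z) with a cream plaster block and a yellow wax arch of teeth on it, 45 mm high in all, about 150 g. Origin: centre of the underside of the blue base, z up. There are two to four of them in all; an absent one reads None.
- drawer (a joint): How far the curing unit's drawer is out, m: 0 = fully home, 0.2136 = out at its stop; it slides towards the robot. The unit: fixed low white cabinet 300 x 360 x 85 mm (x, y, z), lamp hood on the rear of its top, one grey-fronted drawer. Inside, the drawer is 255 mm (x) by 318 mm (y); walls rise 41 mm above its floor, the front 55 mm.
- drawer_handle (a point): Middle of the drawer's steel bar handle (120 mm long, 11 mm thick, centre line 35 mm off the drawer front, 47 mm above the table); moves with the drawer. x points into the unit, y left along the bar, z up. Centre of the drawer's inner floor: x +183.5, y 0, z -25 mm from here. With the drawer at its stop, x from +56 to +263 mm is clear of the casing.
- console: Lamp control console, fixed: grey box 100 x 190 x 40 mm (x, y, z), origin centre of its underside. An aluminium fader track (40 mm wide, 14 mm high) runs along its y axis on its top at x = -20 mm. A red dot beside the track marks the off end (the -y end, which lies nearer the robot).
- fader (a joint): Position of the lamp fader along its track, in m: 0 = off (at the end stop by the red dot), growing along the console's +y axis to 0.12 at the other stop. It is stiff enough to stay where it is left.
- fader_top (a point): Centre of the top of the black fader grip, a block 30 mm across the track, 20 mm along it and 40 mm high, with a white line across its top; 94 mm above the table.
- pointer: Green pointer clipped on the console beside the track, 35 mm long, 5 mm thick, fixed; its tip points at the track. Origin: on its centre line, on top of the console; y along the track. The wanted fader position is where the grip's white line is level with this pointer (same y in the console's frame).
- cast: Terracotta-coloured bare cast, no blue base, 62 x 58 x 33 mm: not to be cured; a bystander, loose. Origin: underside centre.
- tub: Clear plastic tub 100 x 80 x 45 mm; a bystander, loose. Origin: underside centre.
- jar: Amber jar, 56 mm across, 60 mm high; a bystander, loose. Origin: underside centre.
- knife: Spatula-like wax knife 170 mm long, lying; a bystander, loose. Origin: underside centre.
- brush: Brush 160 mm long, lying; a bystander, loose. Origin: underside centre.
- bowl: Green mixing bowl, 90 mm across, 40 mm high; a bystander, loose. Origin: underside centre.
- can: Can, 60 mm across, 70 mm high; a bystander, loose. Origin: underside centre.

How it is judged:
By the outcome, as a careful person would: the job done as asked, in the order asked, and still so for the second after the job is handed in, with the robot touching nothing.
Of model0, model1, model2, model3 only 2 to 4 are there at a start; the rules pass over those that are not, and their reading is None.
At some moment in a run one of model0, model1, model2, model3 may be knocked a few centimetres aside while the robot is not near it.
It also fails if it takes over 210 s, if anything falls off the work surface, if the arm or the gripper's body presses on something with over 40 N, if the wrist force passes 120 N, or if a joint passes its speed limit or range.

## Robot

A 6-joint arm with a two-finger parallel gripper is mounted at the origin on the work surface. World frame = base frame: x ahead of the robot, y to its left, z up, the work surface at z = 0. Lengths are in m, angles in rad, forces in N, time in s.
With the tool pointing down it reaches from about 0.275 to 0.875 m from the base axis. Payload 12.5 kg.
Tool frame: the origin (TCP) lies at the very end of the fingers, on their centre line; the grasp point (between the pads) lies 19 mm behind it; z points along the fingers, y is the line along which they close (so a half turn about z gives the same grasp; the last joint's range is limited). The gripper opens to 85 mm and grips with 20 to 120 N. Pads are 22 mm wide; open, the fingers measure 114 mm over their backs; the gripper's body (76 mm by 85 mm) begins 54 mm behind the grasp point. The pads swing forward as they close: fully open they stand 13 mm farther back than shut.
Start: joints at [1.029, 0.351, 1.652, -0, 1.139, -0.085], TCP at [0.243, 0.494, 0.231] pointing down, gripper open.
Joint ranges: [-2.75, 2.75], [-0.79, 2.1], [0.01, 2.65], [-1.57, 4.71], [0.07, 3.14], [-2.87, 2.87]. Speed limits (rad/s): [2.22, 2.22, 2.79, 3.14, 3.14, 3.14].

## Interface

Orientations are given as a 3x3 rotation matrix whose columns are the frame's x, y, z axes.
In Python, from bench import manip gives the robot as it stands. Calls block until the motion is done:
- manip.move_ptp(position, orientation): joint-space move of the TCP to a pose.
- manip.move_l(position, attitude=None, max_speed=0.15): straight line of the TCP; attitude=None keeps the orientation; max_speed is the mean speed in m/s.
- manip.move_j(angles): joint-space move.
- manip.set_gripper(opening, effort=None): opening from 0.0 (shut) to 1.0 (fully open); effort is the grip in N (None keeps the last); returns when the fingers have stopped.
- manip.dwell(seconds).
- manip.inverse_kinematics(position, orientation): joint angles nearest the present ones, or None.
- manip.grab_frame(name): name is "scene" or "side" or "wrist"; returns (picture, depth): 420x560x3 uint8, red, green, blue; 420x560 float32, m along the optical axis (not along the pixel's ray), 0 where there is no reading.
- manip.get_calibration(name): a dict with "camera_matrix" (3x3 intrinsics, pixels), "k1" (the pictures are not rectified: a ray, as slopes to the right and down, at radius r is drawn at 1 + k1 r^2 times it, then the intrinsics apply), "R" (3x3) and "t" (3): a world point X has camera coordinates R X + t. Camera axes: x right, y down, z forward; pixel columns grow to the right and rows downward; lengths in m; the calibration is good to about 2 mm. A picture is of the moment at which its call begins: read the wrist's pose just before it. get_calibration takes no time and is no camera call; for the wrist camera it gives the pose at the moment of the call.
A pose or a line that the arm cannot do raises manip.Unreachable and nothing moves.
- manip.sign_off(): hands the job in; it is judged then, once.
Trained networks look in the newest picture that a camera, given by its name, has taken for a name from the list of things; names that differ only in an ending like _2 or _b are one class to them, and where a whole thing is asked for, a point or a joint stands for the part that bears it (a point fixed in the world has none). Each returns a list of dicts, best first, with "confidence" (0 to 1); they miss things now and then, are a little off and sometimes report something else, mostly with a low value. They report only what shows in the picture. A call takes as long as a camera call.
- manip.look_for(camera, name): "at" ([x, y, z] in m, in world coordinates, good to about 4 mm: the middle of the surface that is visible of it).
Readings, each from a call of its own:
- manip.current_time(): time.
- manip.current_qpos(): joint angles.
- manip.current_joint_vel(): joint speeds.
- manip.current_joint_torque(): joint torques, N m.
- manip.current_ee_pos(): TCP position.
- manip.current_tcp_rot(): TCP orientation.
- manip.current_force(): force on the tool from outside, world axes, zero at the start.
- manip.current_ft_torque(): the same for the moment, N m.
- manip.current_grip_width(): opening from 0.0 (shut) to 1.0 (fully open).
- manip.current_grip_force(): force on a finger pad.
Only numpy, scipy, OpenCV 4.12 (cv2) and the standard library are available. Lean on these libraries where they do the work, as an engineer would, in place of code of your own. Each camera call takes 0.05 s, during which the arm holds its last target. There are 200 camera calls.

## Working session

There is one attempt and no reset: what is moved stays moved. The work goes in short steps, each a Python script; the robot and the scene stay as the last script left them, time stands still between calls to the robot, and variables do not carry over. Pictures are saved under pics/ and viewed, at most 14 in all, crops included, and the job is handed in when it is done.

```bash
ls; mkdir -p pics; cat > h.py <<'E'
import numpy as np, cv2
from bench import manip as m
def grab(n,f=None):
    cal=m.get_calibration(n); p,d=m.grab_frame(n)
    if f: cv2.imwrite('pics/'+f,p[:,:,::-1])
    return p,d,cal
def world(d,cal):
    """world XYZ for each pixel"""
    K=np.array(cal['camera_matrix']);R=np.array(cal['R']);t=np.array(cal['t'])
    h,w=d.shape;v,u=np.mgrid[:h,:w].astype(float)
    q=cv2.undistortPoints(np.stack([u,v],-1).reshape(-1,1,2),K,np.array([cal['k1'],0,0,0.])).reshape(h,w,2)
    c=np.dstack([q*d[...,None],d])
    W=(c-t)@R
    W[d<=0]=np.nan
    return W
E
python3 - <<'E'
from h import *
for n in('scene','side'):
    p,d,c=grab(n,n+'0.png'); np.savez(n+'0.npz',p=p,d=d,W=world(d,c))
    for k in('model0','drawer_handle','console','fader_top','pointer','cast','tub','jar','knife','brush','bowl','can','drawer'):
        print(n,k,[(np.round(r['at'],3).tolist(),round(r['confidence'],2)) for r in m.look_for(n,k)])
print(m.current_time())
E
```

```text
pics
scene model0 [([0.466, 0.401, 0.033], 0.89), ([0.458, 0.282, 0.035], 0.61)]
scene drawer_handle [([0.562, -0.359, 0.082], 0.74), ([0.693, -0.066, 0.07], 0.59)]
scene console [([0.515, -0.349, 0.04], 0.83)]
scene fader_top [([0.558, -0.356, 0.079], 0.39)]
scene pointer []
scene cast [([0.372, 0.122, 0.02], 0.7), ([0.517, -0.349, 0.043], 0.41)]
scene tub [([0.704, -0.388, 0.022], 0.62)]
scene jar [([0.3, 0.334, 0.051], 0.71)]
scene knife [([0.523, 0.552, 0.003], 0.82), ([0.515, -0.348, 0.038], 0.19)]
scene brush [([0.392, -0.013, 0.015], 0.69)]
scene bowl [([0.344, -0.196, 0.024], 0.8)]
scene can [([0.722, 0.293, 0.066], 0.92)]
scene drawer [([0.689, -0.069, 0.077], 0.85)]
side model0 [([0.432, 0.267, 0.027], 0.71), ([0.44, 0.388, 0.026], 0.69)]
side drawer_handle [([0.698, -0.095, 0.054], 0.57)]
side console [([0.479, -0.381, 0.04], 0.69), ([0.441, 0.384, 0.028], 0.55)]
side fader_top [([0.542, -0.37, 0.092], 0.66)]
side pointer [([0.38, -0.022, 0.02], 0.74), ([0.541, -0.414, 0.047], 0.55)]
side cast [([0.352, 0.11, 0.024], 0.8), ([0.433, 0.27, 0.029], 0.61)]
side tub [([0.717, -0.382, 0.01], 0.79)]
side jar [([0.287, 0.312, 0.047], 0.86), ([0.44, 0.385, 0.028], 0.39)]
side knife [([0.517, 0.548, 0.001], 0.97)]
side brush [([0.382, -0.023, 0.019], 0.67), ([0.542, -0.369, 0.084], 0.67)]
side bowl [([0.365, -0.18, 0.021], 0.92)]
side can [([0.7, 0.275, 0.053], 0.56)]
side drawer [([0.695, -0.099, 0.05], 0.91)]
1.4
```

View pics/scene0.png

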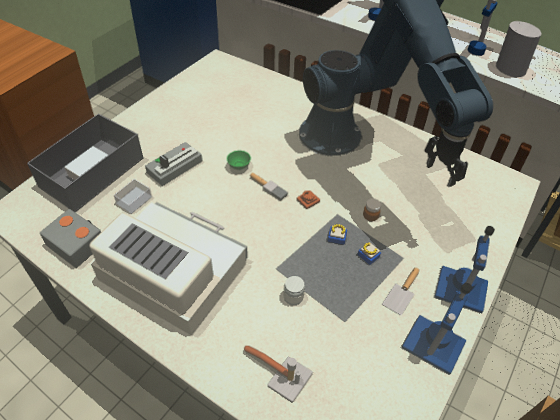

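View pics/side0.png

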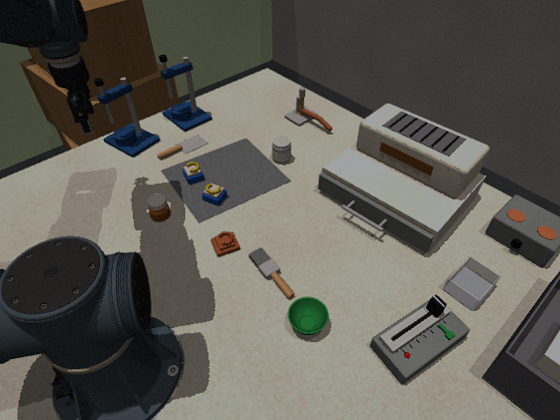

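The scene view shows two blue models at about (338,232) and (369,251), with the drawer closed at (170,250). The side view shows the console at (420,335), its grip near the far end (437,303), a red dot at (407,355) and a green pointer at (447,330). Next I'll look closer with the wrist camera.

```bash
cat >> h.py <<'E'
def down(yaw):
    """tool down, tool y (closing line) at angle yaw from world x"""
    y=np.array([np.cos(yaw),np.sin(yaw),0]);z=np.array([0,0,-1.]);return np.stack([np.cross(y,z),y,z],1)
def go(p,yaw):
    """ptp, picking of the two half turns the one with less joint-6 angle"""
    best=None
    for a in(yaw,yaw+np.pi):
        q=m.inverse_kinematics(p,down(a))
        if q is not None and (best is None or abs(q[5])<abs(best[0][5])): best=(q,a)
    if best is None: raise m.Unreachable(str(p))
    m.move_j(best[0]); return best[1]
def rect(pts):
    c,s,a=cv2.minAreaRect(np.float32(pts)*1000); return np.round(np.array(c)/1000,4),np.round(s,1),round(a,1)
E
python3 - <<'E'
from h import *
print(np.round(m.current_tcp_rot(),2).tolist())
for i,(x,y,z) in enumerate([(.42,.30,.33),(.55,-.08,.35),(.47,-.34,.38)]):
    a=go([x,y,z],np.arctan2(y,x)+np.pi/2); m.dwell(.3)
    p,d,c=grab('wrist',f'w{i}.png'); np.savez(f'w{i}.npz',p=p,d=d,W=world(d,c))
    print(np.round(m.current_ee_pos(),3),a)
    for k in [('model0','cast','can'),('drawer_handle','brush'),('fader_top','pointer','console','bowl')][i]:
        print(k,[(np.round(r['at'],3).tolist(),round(r['confidence'],2)) for r in m.look_for('wrist',k)])
print(m.current_time())
im=[cv2.imread(f'pics/w{i}.png') for i in range(3)]
cv2.imwrite('pics/ww.png',cv2.resize(np.vstack([np.hstack(im[:2]),np.hstack([im[2],im[2]*0])]),(800,600)))
E
```

```text
[[-0.9, 0.44, -0.0], [0.44, 0.9, -0.0], [0.0, -0.0, -1.0]]
[0.42 0.3  0.33] 5.332638466367511
model0 [([0.439, 0.286, 0.034], 0.98), ([0.452, 0.397, 0.036], 0.55)]
cast [([0.362, 0.122, 0.023], 0.77)]
can []
[ 0.55 -0.08  0.35] 4.567947402010046
drawer_handle [([0.696, -0.05, 0.06], 0.57)]
brush [([0.39, -0.017, 0.018], 0.81)]
[ 0.47 -0.34  0.38] 4.086127542785935
fader_top [([0.553, -0.366, 0.093], 0.88)]
pointer [([0.536, -0.414, 0.045], 0.71)]
console [([0.506, -0.378, 0.043], 0.7)]
bowl [([0.351, -0.177, 0.017], 0.71)]
6.8417
```

View pics/ww.png

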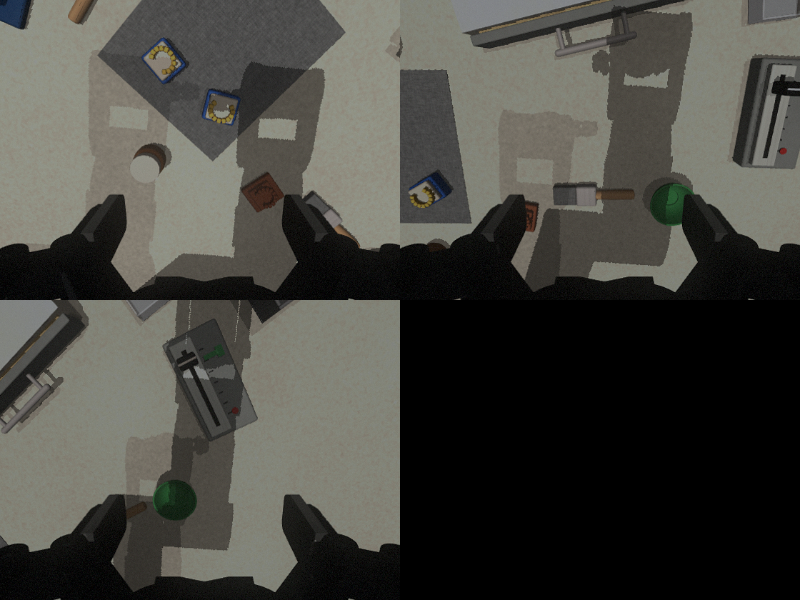

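The tiled wrist views show the models at tile positions (163,60) and (221,106), the handle bar at (595,40), and the console at (210,380). On the console, the grip is at (188,355), the green pointer at (212,352) and the red dot at (235,410). Now I'll fit the geometry from depth.

```bash
python3 - <<'E'
from h import *
L=lambda i:(lambda z:(z['p'].astype(int),z['W']))(np.load(f'w{i}.npz'))
p,W=L(0)
for c in [(.439,.286),(.452,.397),(.362,.122)]:
    near=(np.hypot(W[...,0]-c[0],W[...,1]-c[1])<.055)
    k=near&(W[...,2]>.012)
    b=k&(p[...,2]>p[...,0]+25)
    print('obj',rect(W[k][:,:2]),'blue',rect(W[b][:,:2]) if b.sum()>10 else None,np.nanmax(W[k][:,2]))
    t=near&(W[...,2]>.022)&(W[...,2]<.03);print('  zband22-30',rect(W[t][:,:2]))
p,W=L(2)
k=(np.hypot(W[...,0]-.52,W[...,1]+.37)<.16)&(W[...,0]<.64)&(W[...,1]<-.27)
c=k&(W[...,2]>.036)&(W[...,2]<.044); print('console',rect(W[c][:,:2]))
c=k&(W[...,2]>.05)&(W[...,2]<.058); print('track',rect(W[c][:,:2]))
f=k&(W[...,2]>.085); print('fader',rect(W[f][:,:2]),W[f].mean(0),np.percentile(W[f][:,2],[5,95]))
w=f&(p.min(-1)>110);print('white',w.sum(),rect(W[w][:,:2]) if w.sum()>3 else 0)
g=k&(p[...,1]>p[...,0]+30)&(p[...,1]>p[...,2]+20); print('ptr',g.sum(),rect(W[g][:,:2]),W[g].mean(0),W[g].min(0),W[g].max(0))
r=k&(p[...,0]>p[...,1]+50)&(p[...,0]>p[...,2]+50); print('red',r.sum(),W[r].mean(0))
for i in(1,):
    p,W=L(i)
    k=(W[...,0]>.58)&(W[...,0]<.8)&(abs(W[...,1]+.06)<.22)
    f=k&(W[...,2]>.03)
    # drawer front & handle
    for lo,hi in((.03,.056),(.056,.075),(.08,.1)):
        q=k&(W[...,2]>lo)&(W[...,2]<hi);print(lo,q.sum(),rect(W[q][:,:2]))
    h=k&(W[...,2]>.044)&(W[...,2]<.056)
    n,l=cv2.connectedComponents(h.astype(np.uint8))
    for j in range(1,n):
        if (l==j).sum()>60: print('cc',(l==j).sum(),rect(W[l==j][:,:2]),np.nanmedian(W[l==j][:,2]))
p,W=L(1)
cv2.imwrite('pics/w1c.png',cv2.resize(cv2.imread('pics/w1.png')[0:150,60:400],None,fx=2.3,fy=2.3))
E
```

```text
obj (array([0.4386, 0.2905]), array([ 50.5, 100.9]), 20.6) blue (array([0.4421, 0.2826]), array([49.1, 55.4]), 21.4) 0.42018744613841574
  zband22-30 (array([0.4418, 0.2821]), array([49.9, 56.1]), 21.6)
obj (array([0.4482, 0.4017]), array([56.4, 50.2]), 75.1) blue (array([0.4484, 0.4016]), array([55.2, 49.5]), 75.1) 0.04884431985980607
  zband22-30 (array([0.4482, 0.4016]), array([56.1, 50.2]), 75.1)
obj (array([0.3574, 0.12  ]), array([56.4, 61.8]), 71.4) blue None 0.03599506219834507
  zband22-30 (array([0.3579, 0.1196]), array([44.6, 43.4]), 70.6)
console (array([ 0.4918, -0.4133]), array([176.5, 190.5]), 79.7)
track (array([ 0.4913, -0.4188]), array([168.3, 170.2]), 80.2)
fader (array([ 0.5219, -0.4014]), array([139.6, 213.9]), 37.0) [ 0.4800222  -0.34548602  0.43753038] [0.40273332 0.46612666]
white 1 0
ptr 14 (array([ 0.5397, -0.4083]), array([31.9,  7.6]), 79.7) [ 0.53829384 -0.4133259   0.0456318 ] [ 0.53310545 -0.42342637  0.04421828] [ 0.5422394  -0.39187502  0.04661512]
red 0 [nan nan nan]
0.03 2735 (array([ 0.6755, -0.0593]), array([ 54. , 317.8]), 0.7)
0.056 5315 (array([ 0.7007, -0.0442]), array([ 21.7, 293.1]), 4.3)
0.08 4761 (array([0.7245, 0.0096]), array([ 42.5, 191. ]), 3.7)
cc 2164 (array([ 0.6712, -0.0556]), array([ 41.3, 299.4]), 4.5) 0.05154865205993073<stdin>:17: RuntimeWarning: Mean of empty slice.
  ret = um.true_divide(
```

```bash
python3 - <<'E'
import cv2,numpy as np
a=cv2.imread('pics/w2.png')[20:200,200:380]; cv2.imwrite('pics/w2c.png',cv2.resize(a,(600,600),interpolation=cv2.INTER_CUBIC))
E
```

```text
(no output)
```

View pics/w2c.png

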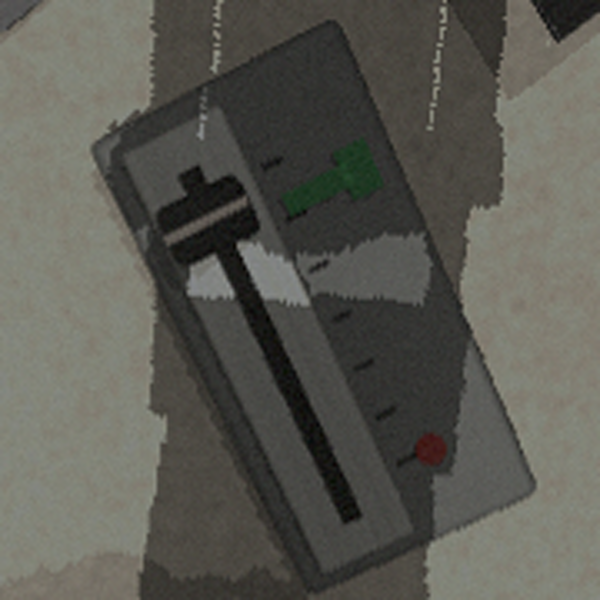

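The crop shows the grip's white line at (207,222), the pointer tip at (285,205) running to (370,160), and the red dot at (432,449). I'll redo the fits with tighter masks.

```bash
python3 - <<'E'
from h import *
L=lambda i:(lambda z:(z['p'].astype(int),z['W']))(np.load(f'w{i}.npz'))
p,W=L(2)
k=(abs(W[...,0]-.51)<.12)&(W[...,1]<-.28)&(W[...,1]>-.48)&(W[...,2]<.12)&(np.mgrid[:420,:560][0]<210)
for lo,hi in((.034,.048),(.052,.062),(.086,.1)):
    c=(k&(W[...,2]>lo)&(W[...,2]<hi)).astype(np.uint8)
    n,l,st,_=cv2.connectedComponentsWithStats(c); j=1+st[1:,4].argmax(); c=l==j
    print(lo,c.sum(),rect(W[c][:,:2]),np.median(W[c][:,2]))
g=k&(p[...,1]>p[...,0]+15)&(p[...,1]>p[...,2]+10)
print('ptr',g.sum(),rect(W[g][:,:2]),np.median(W[g],0))
r=k&(p[...,0]>p[...,1]+20)&(p[...,0]>p[...,2]+20); print('red',r.sum(),np.median(W[r],0))
p,W=L(1)
h=(W[...,0]>.58)&(W[...,0]<.8)&(abs(W[...,1]+.06)<.25)&(W[...,2]>.035)&(W[...,2]<.058)
q=W[h]; a=np.radians(4.4); u=q[:,0]*np.cos(a)+q[:,1]*np.sin(a)
hh=np.histogram(u,np.arange(.62,.72,.004));print(list(zip(np.round(hh[1],3),hh[0])))
s=q[u<u.min()+.016]; print('handle',rect(s[:,:2]),np.median(s,0), len(s))
f=(W[...,0]>.6)&(W[...,0]<.8)&(W[...,2]>.08)&(W[...,2]<.1);e=W[f]
E
```

```text
0.034 7644 (array([ 0.4986, -0.3757]), array([100.2, 190.5]), 79.7) 0.0405093600265786
0.052 4038 (array([ 0.5021, -0.356 ]), array([ 40. , 170.2]), 79.7) 0.054642732766414084
0.086 521 (array([ 0.5515, -0.3651]), array([29.9, 20.2]), 79.9) 0.0949675309033152
ptr 297 (array([ 0.5386, -0.4075]), array([35.4, 17.7]), 79.8) [ 0.53833006 -0.4134698   0.04554944]
red 70 [ 0.43643785 -0.38303724  0.04233495]
[(np.float64(0.62), np.int64(0)), (np.float64(0.624), np.int64(0)), (np.float64(0.628), np.int64(0)), (np.float64(0.632), np.int64(0)), (np.float64(0.636), np.int64(0)), (np.float64(0.64), np.int64(0)), (np.float64(0.644), np.int64(423)), (np.float64(0.648), np.int64(455)), (np.float64(0.652), np.int64(358)), (np.float64(0.656), np.int64(57)), (np.float64(0.66), np.int64(57)), (np.float64(0.664), np.int64(58)), (np.float64(0.668), np.int64(58)), (np.float64(0.672), np.int64(56)), (np.float64(0.676), np.int64(60)), (np.float64(0.68), np.int64(60)), (np.float64(0.684), np.int64(972)), (np.float64(0.688), np.int64(0)), (np.float64(0.692), np.int64(0)), (np.float64(0.696), np.int64(0)), (np.float64(0.7), np.int64(4)), (np.float64(0.704), np.int64(2)), (np.float64(0.708), np.int64(0)), (np.float64(0.712), np.int64(0))]
handle (array([ 0.6604, -0.0807]), array([ 16., 130.]), 4.4) [ 0.65821582 -0.08205221  0.05200364] 1299
```

```bash
cat >> h.py <<'E'
CY=np.array([.984,-.179,0]);CY/=np.linalg.norm(CY);CX=np.array([CY[1],-CY[0],0])
CO=np.array([.4986,-.3757,0]); CYAW=np.arctan2(CY[1],CY[0])
A=np.radians(4.4);N=np.array([np.cos(A),np.sin(A),0]);B=np.array([-np.sin(A),np.cos(A),0]);H0=np.array([.658,-.0809,0])
Z=lambda z:np.array([0,0,z])
def push(p0,d,dist,over,flim,v=.08,step=.001):
    """line along d for dist, then creep up to over until the force rises by flim"""
    m.move_l(p0+d*dist,max_speed=v); f0=m.current_force()@d; s=dist
    while s<dist+over:
        s+=step; m.move_l(p0+d*s,max_speed=.02)
        if f0-(m.current_force()@d)>flim: break
    print('stop',round(s,4),'f0',round(f0,1),'f',np.round(m.current_force(),1)); return s
E
python3 - <<'E'
from h import *
P=lambda y,z:CO-.02*CX+CY*y+Z(z)
go(P(.0502,.16),CYAW); m.set_gripper(.55,30); m.move_l(P(.0502,.064)); m.set_gripper(0,30)
print(m.current_grip_width(),m.current_grip_force(),m.current_force())
p0=m.current_ee_pos(); s=push(p0,-CY,.104,.012,15,v=.05)
m.move_l(p0-CY*(s-.001),max_speed=.02) 
m.set_gripper(.55); m.move_l(m.current_ee_pos()+Z(.12))
# drawer
m.set_gripper(.3); go(H0+Z(.16),A); m.move_l(H0+Z(.03)); m.set_gripper(0,50)
print(m.current_grip_width(),m.current_grip_force(),m.current_force())
p0=m.current_ee_pos(); print(p0,'yaw',m.current_tcp_rot()[:,1])
s=push(p0,-N,.207,.015,15,v=.08)
m.set_gripper(.3); print('time',m.current_time(),m.current_ee_pos())
m.move_l(m.current_ee_pos()+Z(.25)); p,d,c=grab('side','side1.png')
E
```

```text
0.22973307474088825 33.7697571516037 [-0.70194692  0.89299529  5.82141383]
stop 0.113 f0 -1.2 f [18.1 -3.6 -6. ]
0.10794296993482927 48.83729875087738 [ 0.04273386 -0.71399246  3.79299273]
[ 0.65836551 -0.08107803  0.03067446] yaw [0.99705368 0.07669979 0.00104816]
stop 0.213 f0 -0.7 f [ 17.9   2.1 -16.3]
time 23.6917 [ 0.44537636 -0.09713591  0.03050866]
```

View pics/side1.png

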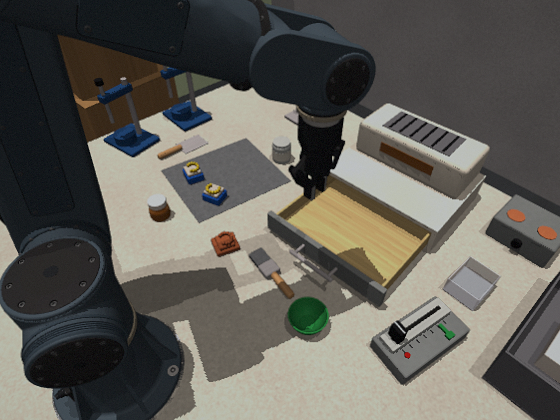

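The side view shows the drawer out and empty at (345,245) and the grip at the red-dot end (400,330). Now I'll measure and place the models.

```bash
cat >> h.py <<'E'
HO=H0-.2136*N
def find_models(name='wrist',f=None):
    p,d,c=grab(name,f); W=world(d,c); q=p.astype(int)
    k=(W[...,2]>.018)&(W[...,2]<.034)&(q[...,2]>q[...,0]+20)&(np.hypot(W[...,0],W[...,1])<.8)&(W[...,0]>.2)
    k=cv2.morphologyEx(k.astype(np.uint8),cv2.MORPH_CLOSE,np.ones((5,5)))
    n,l,st,ct=cv2.connectedComponentsWithStats(k); out=[]
    for j in range(1,n):
        if st[j,4]<80: continue
        P=W[(l==j)&(W[...,2]>.015)&(W[...,2]<.036)][:,:2]
        (x,y),(a,b),t=cv2.minAreaRect(np.float32(P)*1000)
        if a>b: a,b,t=b,a,t+90
        if 40<a<58 and 48<b<64: out.append((x/1000,y/1000,np.radians(t),a,b))
    return out
E
cat > pick.py <<'E'
from h import *
import sys
def place(i,along,lat):
    m.set_gripper(1.0); go([.40,.30,.34],np.arctan2(.3,.4)+np.pi/2); m.dwell(.2)
    ms=sorted(find_models(f=f'pick{i}.png'),key=lambda r:r[1]); print(np.round(ms,3).tolist())
    x,y,t,_,_=ms[-1]
    go([x,y,.14],t); m.move_l([x,y,.002],max_speed=.12); m.set_gripper(0,40)
    print('grip',m.current_grip_width(),m.current_grip_force(),m.current_force())
    m.move_l([x,y,.20],max_speed=.2); print('held',m.current_grip_width())
    T=HO+along*N+lat*B
    go(T+Z(.2),A); m.move_l(T+Z(.10)); m.move_l(T+Z(.0265),max_speed=.06)
    print('f',m.current_force()); m.set_gripper(.85); m.move_l(T+Z(.2),max_speed=.15)
    print('t',m.current_time())
E
python3 - <<'E'
from pick import *
place(0,.15,-.045)
E
```

```text
[[0.442, 0.283, 0.367, 49.217, 55.351], [0.448, 0.402, 2.878, 49.441, 55.57]]
grip 0.5773010595761255 42.345812916755676 [-0.18550249 -1.19428248  5.96375673]
held 0.5748573988799617
f [ 0.41133473  0.206339   -1.95214903]
t 37.6917
```

```bash
python3 - <<'E'
from pick import *
place(1,.15,.045)
T=HO+.1*N; go(T-.06*N+Z(.36),A); m.dwell(.2)
p,d,c=grab('wrist','drw.png'); W=world(d,c)
Q=W-HO; u=Q@N; v=Q@B
q=p.astype(int)
for s in(-1,1):
    k=(abs(v-s*.045)<.042)&(abs(u-.15)<.06)&(W[...,2]>.03)&(W[...,2]<.12); print(s,rect(np.stack([u[k],v[k]],1)),np.percentile(W[k][:,2],[5,50,99]))
k=(abs(v)<.15)&(abs(u-.08)<.02)&(W[...,2]<.06);print('floor z',np.median(W[k][:,2]))
b=(abs(W[...,2]-.047)<.01)&(u<.02)&(u>-.03)&(abs(v)<.1);print('bar',rect(np.stack([u[b],v[b]],1)))
a=cv2.imread('pics/drw.png'); s,_,_=grab('scene'); 
cv2.imwrite('pics/both.png',np.vstack([np.hstack([a,s[:,:,::-1]])])[:, :][::1,::1] if 0 else cv2.resize(np.hstack([a,s[:,:,::-1]]),(800,300)))
print('scene models',[(np.round(r['at'],3).tolist(),round(r['confidence'],2)) for r in m.look_for('scene','model0')])
m.grab_frame('side');print('side models',[(np.round(r['at'],3).tolist(),round(r['confidence'],2)) for r in m.look_for('side','model0')])
E
```

```text
[[0.442, 0.283, 0.37, 49.126, 55.491]]
grip 0.5790604772095598 42.27573573589325 [-0.89168484 -0.47916368  4.91975745]
held 0.5737400198807178
f [-0.53584263  0.73413403 -1.2887988 ]
t 49.3333
-1 (array([ 0.1498, -0.0447]), array([50.3, 55.3]), 0.1) [0.03937463 0.05802649 0.06893564]
1 (array([0.1497, 0.0441]), array([56.1, 50.3]), 90.0) [0.04434528 0.05811817 0.06905842]
floor z 0.022502451078669355
bar (array([ 0.0089, -0.0003]), array([ 22. , 128.9]), 0.0)
scene models [([0.613, -0.123, 0.05], 0.79), ([0.603, -0.039, 0.057], 0.54), ([0.448, -0.338, 0.078], 0.44)]
side models [([0.584, -0.137, 0.054], 0.66), ([0.579, -0.049, 0.053], 0.64), ([0.377, -0.023, 0.018], 0.33)]
```

View pics/both.png

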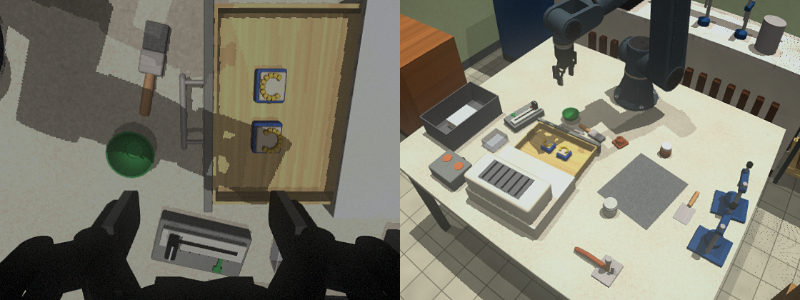

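Both models stand upright in the drawer (at (268,85) and (265,137) in the wrist tile) and none remain on the bench. Next: close the drawer, then set the fader.

```bash
python3 - <<'E'
from h import *
h=HO+.0006*N
m.set_gripper(.3); go(h+Z(.2),A); m.move_l(h+Z(.03)); m.set_gripper(0,50)
print(m.current_grip_width(),m.current_force())
p0=m.current_ee_pos(); s=push(p0,N,.206,.02,22,v=.06); print('end',m.current_ee_pos(),'expect',H0)
m.set_gripper(.3); m.move_l(m.current_ee_pos()+Z(.12)); 
T=H0-.11*N; go(T+Z(.35),A+.0); m.dwell(.3)
p,d,c=grab('wrist','closed.png'); W=world(d,c); Q=W-H0;u=Q@N;v=Q@B
k=(abs(v)<.045)&(u>-.03)&(u<.015)&(abs(W[...,2]-.048)<.012);print('bar u',np.percentile(u[k],[2,50,98]))
# same measure as the initial picture
z=np.load('w1.npz');W=z['W'];Q=W-H0;u=Q@N;v=Q@B
k=(abs(v)<.045)&(u>-.03)&(u<.015)&(abs(W[...,2]-.048)<.012);print('bar u initially',np.percentile(u[k],[2,50,98]))
print(m.current_time())
E
```

```text
0.10795967945227808 [12.69217294  4.5988009  -3.10988978]
stop 0.218 f0 -0.0 f [-26.6   2.7  23. ]
end [ 0.66200471 -0.08086548  0.03115356] expect [ 0.658  -0.0809  0.    ]
bar u [-0.00323836  0.00103741  0.00688916]
bar u initially [-0.0052014  -0.00023756  0.00530595]
62.5333
```

View pics/closed.png

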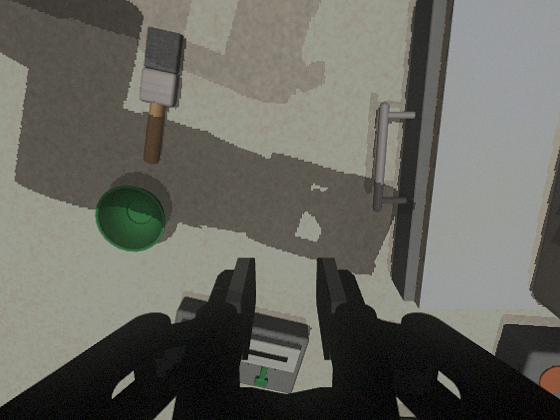

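The drawer front is flush with the casing and the handle at (381,155) is back at (or 1–2 mm past) its original place. Now the fader.

```bash
cat > fad.py <<'E'
from h import *
P=lambda y,z:CO-.02*CX+CY*y+Z(z)
def check(f):
    go([.47,-.34,.38],np.arctan2(-.34,.47)+np.pi/2); m.dwell(.3)
    p,d,c=grab('wrist',f); W=world(d,c); q=p.astype(int)
    k=(abs(W[...,0]-.51)<.12)&(W[...,1]<-.28)&(W[...,1]>-.48)&(W[...,2]<.12)&(np.mgrid[:420,:560][0]<260)
    def big(c):
        n,l,st,_=cv2.connectedComponentsWithStats(c.astype(np.uint8)); return l==1+st[1:,4].argmax()
    R={}
    for n,c in(('con',k&(W[...,2]>.034)&(W[...,2]<.048)),('fad',k&(W[...,2]>.086)&(W[...,2]<.1)),('ptr',k&(q[...,1]>q[...,0]+15)&(q[...,1]>q[...,2]+10))):
        r=rect(W[big(c)][:,:2]); R[n]=r[0]; print(n,r,'y',round(float((r[0]-CO[:2])@CY[:2]),4))
    return float((R['ptr']-R['fad'])@CY[:2])
E
python3 - <<'E'
from fad import *
m.set_gripper(.55); go(P(-.061,.17),CYAW); m.move_l(P(-.061,.064)); m.set_gripper(0,30)
e=m.current_ee_pos(); print((e-CO)@CY, m.current_grip_width())
m.move_l(P(.0451,.064),max_speed=.05); m.dwell(.3); print((m.current_ee_pos()-CO)@CY)
m.set_gripper(.55); m.move_l(P(.0451,.18)); print('err',check('fad1.png'),m.current_time())
a=cv2.imread('pics/fad1.png')[20:200,200:380]; cv2.imwrite('pics/fad1c.png',cv2.resize(a,(600,600),interpolation=cv2.INTER_CUBIC))
E
```

```text
-0.059594639320836675 0.2273103571996578
0.045452263737257435
con (array([ 0.4984, -0.3756]), array([100.3, 190.9]), 79.6) y -0.0002
fad (array([ 0.5463, -0.3641]), array([29.9, 19.8]), 79.7) y 0.0449
ptr (array([ 0.5386, -0.4073]), array([35.3, 18.2]), 79.6) y 0.045
err 0.000155976839158913 71.2833
```

View pics/fad1c.png

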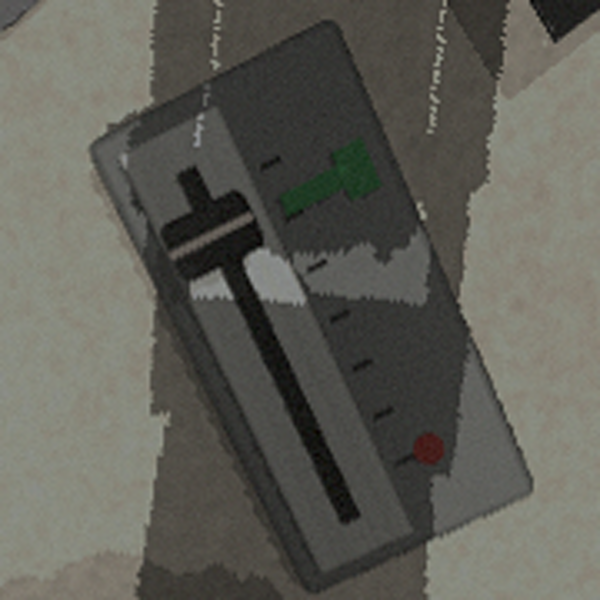

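The white line at (213,237), corrected for height, is level with the pointer to within 0.2 mm. Handing in.

```bash
python3 - <<'E'
from h import *
print(m.sign_off())
E
```

```text
the job is handed in; nothing more can be done
None
```

I handed the job in at about 71 s of the 210 s allowed: both blue-based models stand side by side in the closed drawer, and the fader, kept off until the drawer was home, measured within 0.2 mm of the green pointer.

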